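Slide the adapter plate out over the edge of the packing stand

TASK

On the low packing stand, slide the flat rectangular plate with the fingertips away from the robot until it sticks out about 30 mm past the stand's far edge, square to that edge, so that its two small bolt holes hang clear of the stand and a tag can be wired through them. Only push it along on the stand: do not lift, tip or pick it up. Leave the flat ring beside it, the small carton and everything else where they are, and finish with the hand clear.

Things in the scene. Friction and masses are not known exactly. Their poses are not given: they have to be found in the camera images.
- stand: Low dark steel packing stand, fixed, 280 (x) x 440 (y) x 50 mm high, flat top with no lips. Origin: centre of its underside, on the table; z up; its own +x points away from the robot to the far edge over which the plate must stick out. Position and yaw (up to 0.25 rad) vary.
- stand_edge (a point): Middle of the stand's far top edge, 140 mm along the stand's +x from its origin, 50 mm above the table; axes as the stand's.
- plate: Flat aluminium adapter plate, loose, 90 (x) x 130 (y) x 7 mm thick, about 0.25 kg (varies), lying on the stand in its left or right half. Origin: centre of its underside. Two 12 mm bolt holes at x = +30, y = +45 and -45 mm, near the long side that leads (+x); a 38 mm bore at x = -12, y = 0. All holes go through. It starts turned up to 0.3 rad relative to the stand, 70 to 120 mm short of the stand's far edge.
- plate_front (a point): Middle of the plate's leading long side, on its top face: 45 mm along the plate's +x from its origin, 7 mm above its underside; axes as the plate's.
- ring: Flat steel ring, loose, outside diameter 96, bore 52, 7 mm thick, lying in the other half of the stand. Origin: centre of its underside. To be left alone.
- carton_mid: Small yellow carton, loose, 60 (x) x 36 (y) x 45 mm high, standing on the stand between the two halves near the far edge. Origin: centre of its underside. To be left alone.
- carton_table: White carton 90 x 60 x 60 mm high on the table to the right of the stand; origin: centre of its underside. To be left alone.
- spray: White spray can, 54 mm diameter, 150 mm high, on the table to the left of the stand; origin: centre of its underside. To be left alone.
- jar: Round jar with a black lid, 60 mm diameter, 60 mm high, on the table to the left of the stand; origin: centre of its underside. To be left alone.
- wrench: Steel wrench lying on the table, to the right of the stand and nearer the robot, about 180 mm long; origin in its middle. To be left alone.
- tape: Cardboard tape core, 90 mm diameter, 25 mm high, on the table to the right of the stand; origin: centre of its underside. To be left alone.
There are look-alikes about, which are no part of the job. What is shaped like the plate but green is not meant.

How it is judged:
By the outcome, as a careful person would: the job done as asked, in the order asked, and still so for the second after the job is handed in, with the robot touching nothing.
It also fails if it takes over 48 s, if anything falls off the work surface, if the arm or the gripper's body presses on something with over 40 N, if the wrist force passes 120 N, or if a joint passes its speed limit or range.

ROBOT

A 6-joint arm with a two-finger parallel gripper is mounted at the origin on the work surface. World frame = base frame: x ahead of the robot, y to its left, z up, the work surface at z = 0. Lengths are in m, angles in rad, forces in N, time in s.
With the tool pointing down it reaches from about 0.375 to 0.9 m from the base axis. Payload 3.1 kg.
Tool frame: the origin (TCP) lies midway between the tips of the shut fingers; the grasp point (between the pads) lies 19 mm behind it; z points along the fingers, y is the direction in which the jaws open and shut (so a half turn about z gives the same grasp; the last joint's range is limited). The gripper opens to 85 mm and grips with 20 to 120 N. Pads are 22 mm wide; open, the fingers measure 114 mm over their backs; the gripper's body (76 mm by 85 mm) begins 54 mm behind the grasp point. The pads swing forward as they close: fully open they stand 13 mm farther back than shut.
Start: joints at [1.028, 0.527, 1.433, -0, 1.181, -0.178], TCP at [0.222, 0.584, 0.231] pointing down, gripper open.
Joint ranges: [-3.08, 3.08], [-0.75, 2.2], [0.22, 2.44], [-1.43, 4.57], [0, 2.65], [-2.85, 2.85]. Speed limits (rad/s): [2.79, 2.79, 3.14, 3.14, 3.14, 3.14].

INTERFACE

Orientations are given as a unit quaternion [x, y, z, w].
In Python, from station import manip gives the robot as it stands. The module is installed in compiled form; this text tells all that it offers.
- The arm moves only by the tool drive_tool, never from a script. Its argument "deltas" is one flat list of numbers, 4 for each row, row after row: the shift along the tool's x, y, z in cm, then the turn about the tool's z in degrees. A call has 1 to 12 rows; each row is the pose to reach, as a shift and turn from the pose measured when the call began, along the tool's axes at that moment; what a row does not reach only later rows make up. A row lasts 1/10 s, in which the tool goes at most 50 mm and 8.59 degrees, less where a joint would pass 70% of its speed; a pose out of reach is approached as far as the arm can. A call with a gripper value outside its range is refused whole. "hand" is the finger opening in cm, from 0 to 8.54, set as the call begins (left out, the last holds). The fingers move at their own pace and stop on an object; "squeeze" is the grip in N (left out, the last holds). Time passes only in rows, so rows that repeat a pose let the fingers close. It gives the time, the measured TCP pose, the force and the opening at its end, in the units of the state.
- manip.sense(): the state, without advancing time (a new reading comes with each control period).
- manip.snapshot(name): name is "scene" or "top"; returns a dict with "frame" (420x560x3 uint8, red, green, blue), "depth" (420x560 float32, m along the optical axis (not along the pixel's ray), 0 where there is no reading), "fx", "fy", "cx", "cy" (pixels), "k1" (the pictures are not rectified: a ray, as slopes to the right and down, at radius r is drawn at 1 + k1 r^2 times it, then the intrinsics apply), "R" (3x3) and "t" (3): a world point X has camera coordinates R X + t. Camera axes: x right, y down, z forward; pixel columns grow to the right and rows downward; lengths in m; the calibration is good to about 2 mm. A picture is of the moment at which its call begins.
- manip.sign_off(): hands the job in, once; it reports no verdict.
The state is a dict: "t": time; "q": joint angles; "qd": joint speeds; "tau": joint torques, N m; "tcp_pos": TCP position; "tool_rot": TCP orientation; "force": force on the tool from outside, world axes, zero at the start; "ft_torque": the same for the moment, N m; "finger_gap": opening from 0.0 (shut) to 1.0 (fully open).
Only numpy, scipy, OpenCV 4.12 (cv2) and the standard library are available. Lean on these libraries where they do the work, as an engineer would, in place of code of your own. Each camera call takes 0.05 s, during which the arm holds its last target.

## Working session

There is one attempt and no reset: what is moved stays moved. The work goes in short steps, Python scripts to look and compute and a tool call to move; the robot and the scene stay as the last step left them, time stands still between calls to the robot, and variables do not carry over. Pictures are saved under pics/ and viewed, and the job is handed in when it is done.

Besides the shell and the picture viewer there is one more tool, called after "Emit:" as name(argument=value, ...), one argument or row to a line, values as JSON. drive_tool: Moves the arm, as the interface text tells. Its arguments: {"type":"object","properties":{"deltas":{"type":"array"},"hand":{"type":"number"},"squeeze":{"type":"number"}},"required":["deltas"]}

```bash
mkdir -p pics; cat > h.py <<'E'
import numpy as np, cv2
from station import manip
def snap(n):
    s=manip.snapshot(n); return s
def save(s,name,crop=None,scale=1):
    im=cv2.cvtColor(s["frame"],cv2.COLOR_RGB2BGR)
    if crop: im=im[crop[1]:crop[3],crop[0]:crop[2]]
    if scale!=1: im=cv2.resize(im,None,fx=scale,fy=scale,interpolation=cv2.INTER_CUBIC)
    cv2.imwrite("pics/"+name,im)
def ray(s,uv):
    uv=np.atleast_2d(np.asarray(uv,float))
    K=np.array([[s["fx"],0,s["cx"]],[0,s["fy"],s["cy"]],[0,0,1]])
    p=cv2.undistortPoints(uv.reshape(-1,1,2),K,np.array([s["k1"],0,0,0,0.])).reshape(-1,2)
    R=np.array(s["R"]);t=np.array(s["t"])
    return -R.T@t,(np.c_[p,np.ones(len(p))])@R
def onplane(s,uv,z):
    c,d=ray(s,uv); return c+d*((z-c[2])/d[:,2])[:,None]
def proj(s,X):
    R=np.array(s["R"]);t=np.array(s["t"])
    K=np.array([[s["fx"],0,s["cx"]],[0,s["fy"],s["cy"]],[0,0,1]])
    return cv2.projectPoints(np.atleast_2d(np.asarray(X,float)),cv2.Rodrigues(R)[0],t,K,np.array([s["k1"],0,0,0,0.]))[0].reshape(-1,2)
E
python3 - <<'E'
from h import *
for n in("top","scene"):
    s=snap(n); save(s,n+"0.png"); print(n,{k:s[k] for k in("fx","fy","cx","cy","k1")},-np.array(s["R"]).T@s["t"])
print(manip.sense())
E
```

```text
top {'fx': 454.75532630963977, 'fy': 454.75532630963977, 'cx': 280.79466942119376, 'cy': 218.75680701965732, 'k1': -0.04726417738207386} [ 0.27153724 -0.01013964  1.34747514]
scene {'fx': 414.660824861771, 'fy': 414.660824861771, 'cx': 275.5402956180824, 'cy': 210.5959216725523, 'k1': -0.0767538675688603} [1.14135296 0.62295447 0.88570378]
{'t': 0.1, 'q': array([ 1.02849895e+00,  5.28381899e-01,  1.43380771e+00,  1.23559333e-06,
        1.18141177e+00, -1.78487429e-01]), 'qd': array([ 0.00096084, -0.00159634, -0.00254626, -0.00052827, -0.00086196,
        0.00228241]), 'tau': array([-4.34064277e-04, -4.43304455e+01, -1.78585088e+01, -2.80549066e-04,
        3.90321788e-03, -2.93951837e-05]), 'tcp_pos': array([0.22201464, 0.58352742, 0.23041547]), 'tool_rot': array([ 1.80903583e-01,  9.83500323e-01, -9.39639005e-04, -3.54714355e-04]), 'force': array([-0.00907663, -0.76341651, -0.48552888]), 'ft_torque': array([-0.04491719, -0.0126275 , -0.00836252]), 'finger_gap': 0.9994051989079655}
```

View pics/top0.png

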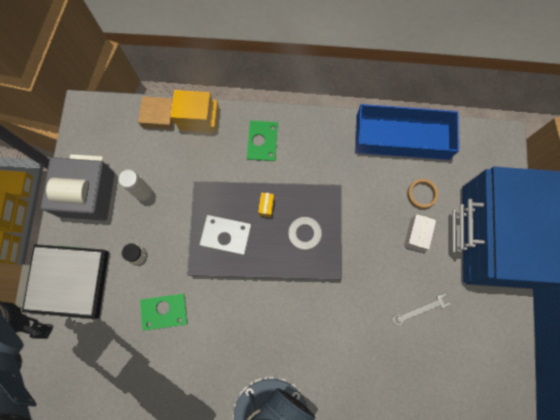

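View pics/scene0.png

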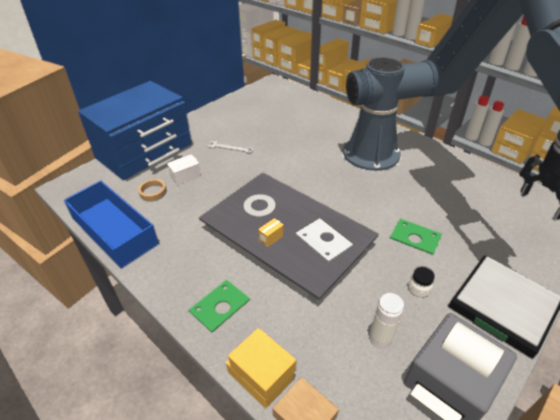

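The top view shows the stand at about (190..341, 182..279). Candidates for the plate are the light grey plate on the stand (226,234), the green plates on the table (263,140) and (163,311), which are not meant, and the ring (305,233). I choose the grey one. Next I'll check a close crop and measure.

```bash
cat > meas.py <<'E'
from h import *
def quad(m):
    cs,_=cv2.findContours(m,cv2.RETR_EXTERNAL,cv2.CHAIN_APPROX_NONE)
    return max(cs,key=cv2.contourArea)
def stand(s):
    f=s["frame"].astype(int)
    # dark top: refine by plane points
    g=f.max(2); m=((g<105)).astype(np.uint8)*255
    roi=np.zeros_like(m); roi[165:295,178:355]=255; m&=roi
    m=cv2.morphologyEx(m,cv2.MORPH_CLOSE,np.ones((5,5))); m=cv2.morphologyEx(m,cv2.MORPH_OPEN,np.ones((7,7)))
    c=quad(m); P=onplane(s,c.reshape(-1,2),.05)[:,:2]
    return c,P
def rect(P):
    (c,(w,h),a)=cv2.minAreaRect((P*1000).astype(np.float32)); return np.array(c),w,h,a
def plate(s,box):
    f=s["frame"].astype(int); m=((f.min(2)>140)&(f.max(2)-f.min(2)<45)).astype(np.uint8)*255
    r=np.zeros_like(m); r[box[1]:box[3],box[0]:box[2]]=255; m&=r
    c=quad(m); P=onplane(s,c.reshape(-1,2),.057)[:,:2]
    return c,P,m
E
python3 - <<'E'
from meas import *
s=snap("top"); save(s,"crop0.png",(180,170,350,290),4)
for p in[(160,200),(195,190),(335,270),(226,222)]: print(p,s["frame"][p[1],p[0]])
c,P=stand(s); print("stand",rect(P),cv2.contourArea(c))
c,P,m=plate(s,(190,195,262,270)); print("plate",rect(P))
cv2.imwrite("pics/m.png",m)
n=snap("scene"); save(n,"crop1.png",(190,170,385,305),4)
E
```

```text
(160, 200) [144 141 132]
(195, 190) [106 102 101]
(335, 270) [95 91 93]
(226, 222) [220 221 215]
stand (array([516.5246582 ,  51.93783569]), 286.3433532714844, 435.6335144042969, 2.664489984512329) 11616.5
plate (array([497.00991821, 169.02514648]), 133.0921630859375, 92.5293197631836, 82.25070190429688)
```

View pics/crop0.png

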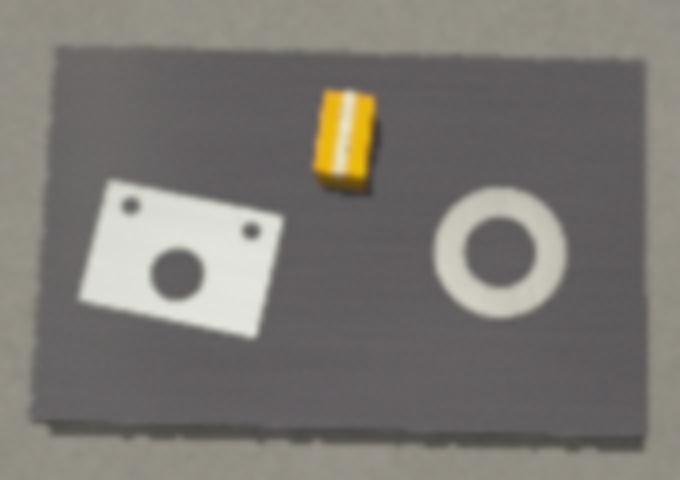

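View pics/crop1.png

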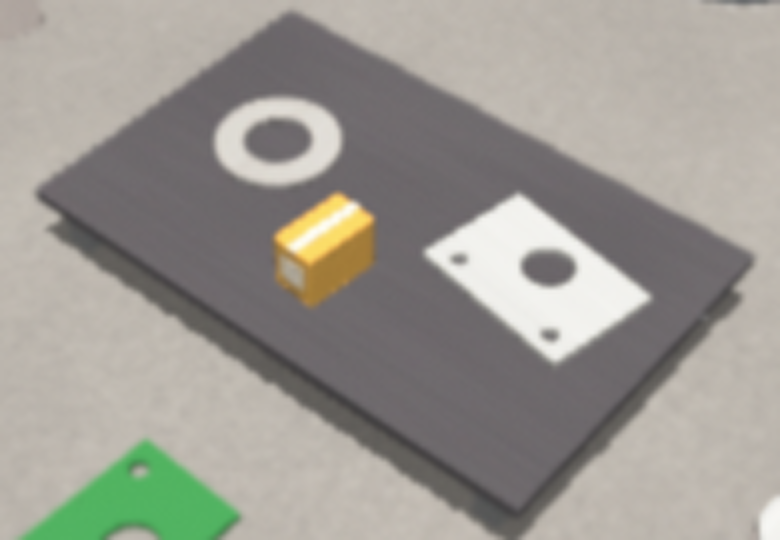

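The close crop confirms the choice: grey plate, bolt holes at crop (130,205) and (251,231) on the far side, bore at (177,273). The carton at (345,140) is to its right. Now I'll fit the stand edges and the plate's corners and holes precisely.

```bash
cat >> meas.py <<'E'
def edge_line(s,A,B,z,span=8,n=60):
    """refine an edge near world pts A-B (z plane): strongest gradient across, fit line. returns (pt,dir)xy"""
    g=cv2.GaussianBlur(cv2.cvtColor(s["frame"],cv2.COLOR_RGB2GRAY),(0,0),1.0).astype(np.float32)
    a,b=proj(s,[[*A,z],[*B,z]]); d=(b-a)/np.linalg.norm(b-a); nn=np.array([-d[1],d[0]])
    pts=[]
    o=np.arange(-span,span+.01,.25)
    for t in np.linspace(.06,.94,n):
        q=a+(b-a)*t+o[:,None]*nn
        v=cv2.remap(g,q[:,0].astype(np.float32)[None],q[:,1].astype(np.float32)[None],cv2.INTER_LINEAR)[0]
        k=np.argmax(np.abs(np.gradient(v))); pts.append(q[k])
    W=onplane(s,np.array(pts),z)[:,:2]
    l=cv2.fitLine((W*1000).astype(np.float32),cv2.DIST_HUBER,0,.01,.01).ravel()
    dd=l[:2]; p=l[2:]; r=np.abs((W*1000-p)@np.array([-dd[1],dd[0]]))
    return p,dd,np.median(r)
def inter(l1,l2):
    M=np.c_[l1[1],-l2[1]]; t=np.linalg.solve(M,l2[0]-l1[0]); return l1[0]+l1[1]*t[0]
E
python3 - <<'E'
from meas import *
for nm,cr in (("top",[(194,182),(341,185),(341,276),(189,275)]),("scene",[(320,298),(199,218),(263,173),(378,235)])):
    s=snap(nm); 
    cr=onplane(s,cr,.05)[:,:2]  # order FL,FR,NR,NL
    print(nm,"approx corners",np.round(cr*1000))
    L={k:edge_line(s,cr[i],cr[j],.05) for k,i,j in(("far",0,1),("right",1,2),("near",2,3),("left",3,0))}
    for k,l in L.items(): print(k,np.round(l[0],1),"ang",np.degrees(np.arctan2(l[1][1],l[1][0]))%180,"res",l[2])
    FL,FR,NR,NL=inter(L["far"],L["left"]),inter(L["far"],L["right"]),inter(L["near"],L["right"]),inter(L["near"],L["left"])
    print("FL,FR,NR,NL",np.round([FL,FR,NR,NL],1).tolist(),"lens",*(np.round(np.linalg.norm(x),1) for x in(FL-FR,FR-NR,NR-NL,NL-FL)))
    if nm=="top": box=(190,195,262,270)
    else: box=(290,215,360,265)
    c,P,m=plate(s,box); r=rect(P); print("plate",r)
    b=cv2.boxPoints(((r[0][0],r[0][1]),(r[1],r[2]),r[3]))/1000
    L=[edge_line(s,b[i],b[(i+1)%4],.057,3) for i in range(4)]
    C=np.array([inter(L[i],L[(i+1)%4]) for i in range(4)])
    print("corners",np.round(C,1).tolist(),"mean",C.mean(0),[round(float(np.degrees(np.arctan2(l[1][1],l[1][0]))%180),2) for l in L],[np.round(np.linalg.norm(C[i]-C[i-1]),1) for i in range(4)])
s=snap("top")
H=onplane(s,[(180+130/4,170+205/4),(180+251/4,170+231/4),(180+177/4,170+273/4)],.057); print(H)
d=onplane(s,[(265,193),(259,217)],.095);print("carton top-left corner pts",d)
E
```

```text
top approx corners [[ 649.  278.]
 [ 671. -159.]
 [ 402. -171.]
 [ 373.  261.]]
far [660.6 101. ] ang 92.43296 res 0.9703804088094281
right [ 503.2 -168.9] ang 2.5856 res 0.018000574864376236
near [373.4  45.4] ang 92.65874 res 0.8387335779103581
left [513.8 273.8] ang 2.8528316 res 0.85098783254365
FL,FR,NR,NL [[653.0, 280.70001220703125], [671.7999877929688, -161.3000030517578], [383.6000061035156, -174.3000030517578], [363.20001220703125, 266.29998779296875]] lens 442.4 288.4 441.1 290.2
plate (array([496.99603271, 169.02841187]), 133.04396057128906, 92.62940216064453, 82.3299560546875)
corners [[533.4000244140625, 97.80000305175781], [550.9000244140625, 228.0], [460.70001220703125, 240.6999969482422], [443.0, 110.0]] mean [497.00427 169.10435] [172.31, 82.35, 172.01, 82.32] [np.float32(91.2), np.float32(131.4), np.float32(91.1), np.float32(131.9)]
scene approx corners [[ 652.  285.]
 [ 674. -152.]
 [ 396. -164.]
 [ 380.  271.]]
far [685.6  59.9] ang 92.68021 res 0.4485581327046966
right [ 538.2 -163.7] ang 2.8896542 res 0.8254795296121635
near [382.4  66. ] ang 92.66941 res 0.5930953402114922
left [571.  290.5] ang 2.688528 res 0.6936016062846042
FL,FR,NR,NL [[674.5999755859375, 295.3999938964844], [695.7000122070312, -155.6999969482422], [393.5, -171.0], [372.3999938964844, 281.20001220703125]] lens 451.6 302.6 452.6 302.6
plate (array([497.14233398, 170.40505981]), 135.6497344970703, 95.49845123291016, 82.2066879272461)
corners [[533.7000122070312, 97.80000305175781], [551.7000122070312, 229.3000030517578], [460.5, 242.10000610351562], [442.29998779296875, 110.5]] mean [497.0643  169.91211] [172.1, 82.19, 172.0, 82.14] [np.float32(92.2), np.float32(132.7), np.float32(92.1), np.float32(132.9)]
[[0.53215906 0.20895065 0.057     ]
 [0.51944159 0.11946168 0.057     ]
 [0.48481313 0.16985546 0.057     ]]
carton top-left corner pts [[0.61756182 0.06148025 0.095     ]
 [0.54631379 0.07269466 0.095     ]]
```

Emit:
drive_tool(
  deltas=[-2.5,-2.4,0,-1,-5.5,-5.1,0,-2.2,-8.5,-8,0,-3.5,-11.5,-10.8,0,-4.7,-14.5,-13.7,0,-6,-17.5,-16.5,0,-7,-20.5,-19.3,0,-8.3,-23.5,-22.1,0,-9.5,-26.5,-25,0,-11,-29.5,-27.8,0,-12,-32.6,-30.7,0,-13.2,-32.6,-30.7,0,-13.2],
  hand=8.5,
)

```text
t: 1.55
tcp_pos: [0.4208, 0.1774, 0.2316]
tool_rot: [0.07, 0.998, -0.001, 0.001]
force: [0.1, 1.1, -0.2]
finger_gap: 1.0
```

Emit:
drive_tool(
  deltas=[0,0,4,0,0,0,8,0,0,0,12,0,0,0,15,0,0,0,16.8,0,0,0,16.8,0,0,0,16.8,0],
)

```text
t: 2.25
tcp_pos: [0.4211, 0.1777, 0.0637]
tool_rot: [0.069, 0.998, -0.001, 0.001]
force: [0.0, 1.1, -0.1]
finger_gap: 0.996
```

```bash
python3 - <<'E'
from h import *
s=snap("top"); save(s,"t1.png",(170,160,330,290),4)
s=snap("scene"); save(s,"s1.png",(240,130,420,280),4)
st=manip.sense(); print(st["tcp_pos"],st["tool_rot"],st["force"])
E
```

```text
[0.42194174 0.17766102 0.06464863] [ 6.94441217e-02  9.97582619e-01 -3.35831533e-04  2.51402099e-03] [-0.10716461  0.48966551  0.22714309]
```

View pics/t1.png

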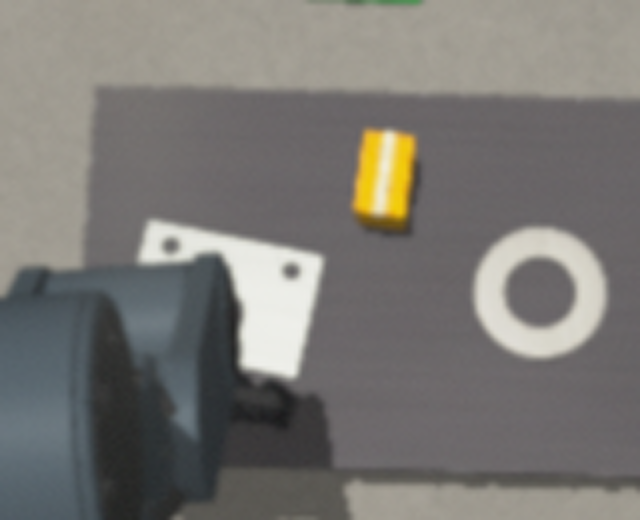

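View pics/s1.png

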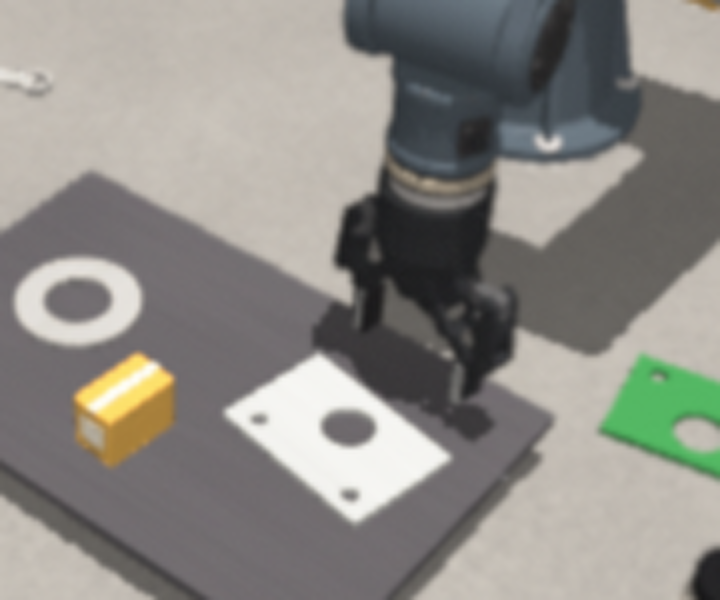

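Fingers are open behind the plate's near long side (crop s1: tips at about (365,325) and (462,400)) and clear of it. I'll lower gently and watch the force.

Emit:
drive_tool(
  deltas=[0,0,1,0,0,0,1.8,0,0,0,1.8,0],
)

```text
t: 2.65
tcp_pos: [0.4216, 0.1776, 0.0461]
tool_rot: [0.07, 0.998, -0.0, 0.002]
force: [-0.6, -0.6, -0.0]
finger_gap: 0.994
```

Emit:
drive_tool(
  deltas=[0,0,0.2,0,0,0,0.3,0,0,0,0.3,0],
)

```text
t: 2.95
tcp_pos: [0.4216, 0.1775, 0.0429]
tool_rot: [0.07, 0.998, -0.0, 0.002]
force: [-0.9, 0.4, 1.1]
finger_gap: 0.991
```

Emit:
drive_tool(
  deltas=[0,0,0.2,0,0,0,0.3,0,0,0,0.3,0],
)

```text
t: 3.25
tcp_pos: [0.4215, 0.1775, 0.0398]
tool_rot: [0.07, 0.998, -0.001, 0.002]
force: [-0.6, 0.3, -0.3]
finger_gap: 0.998
```

Emit:
drive_tool(
  deltas=[0,0,0.1,0,0,0,0.15,0,0,0,0.15,0],
)

```text
t: 3.55
tcp_pos: [0.4215, 0.1775, 0.0383]
tool_rot: [0.07, 0.998, -0.001, 0.002]
force: [0.2, 0.3, 0.9]
finger_gap: 0.996
```

Emit:
drive_tool(
  deltas=[0,0,0.1,0,0,0,0.15,0,0,0,0.15,0],
)

```text
t: 3.85
tcp_pos: [0.4215, 0.1775, 0.037]
tool_rot: [0.07, 0.998, -0.0, 0.002]
force: [-0.3, -0.4, 3.0]
finger_gap: 0.995
```

Light touch (3 N) at TCP z 0.037. I'll lift 2.5 mm and move forward until contact.

Emit:
drive_tool(
  deltas=[0,0,-0.25,0,0,0,-0.25,0,-0.4,0,-0.25,0,-0.8,0,-0.25,0,-1.2,0,-0.25,0,-1.4,0,-0.25,0,-1.4,0,-0.25,0],
)

```text
t: 4.55
tcp_pos: [0.436, 0.1755, 0.0396]
tool_rot: [0.07, 0.998, -0.0, 0.002]
force: [0.2, 0.4, 0.2]
finger_gap: 0.996
```

Emit:
drive_tool(
  deltas=[-0.2,0,0,0,-0.4,0,0,0,-0.4,0,0,0],
)

```text
t: 4.85
tcp_pos: [0.4404, 0.1749, 0.0396]
tool_rot: [0.07, 0.998, -0.0, 0.002]
force: [0.6, 0.2, 0.7]
finger_gap: 0.991
```

Emit:
drive_tool(
  deltas=[-0.2,0,0,0,-0.4,0,0,0,-0.4,0,0,0],
)

```text
t: 5.15
tcp_pos: [0.4436, 0.1743, 0.0395]
tool_rot: [0.07, 0.998, -0.001, 0.002]
force: [-2.1, -0.6, 1.0]
finger_gap: 0.995
```

```bash
python3 - <<'E'
from meas import *
s=snap("scene"); save(s,"s2.png",(240,130,420,280),4)
st=manip.sense(); print(st["tcp_pos"],st["tool_rot"],st["force"])
c,P,m=plate(s,(280,205,370,270)); r=rect(P); print(r)
E
```

```text
[0.44365234 0.17429371 0.03949909] [ 6.97867930e-02  9.97560451e-01 -5.13271232e-04  1.63930606e-03] [-1.89912062  0.3259923   1.50478276]
(array([499.56005859, 169.63421631]), 135.83755493164062, 95.3446273803711, 82.0435562133789)
```

View pics/s2.png

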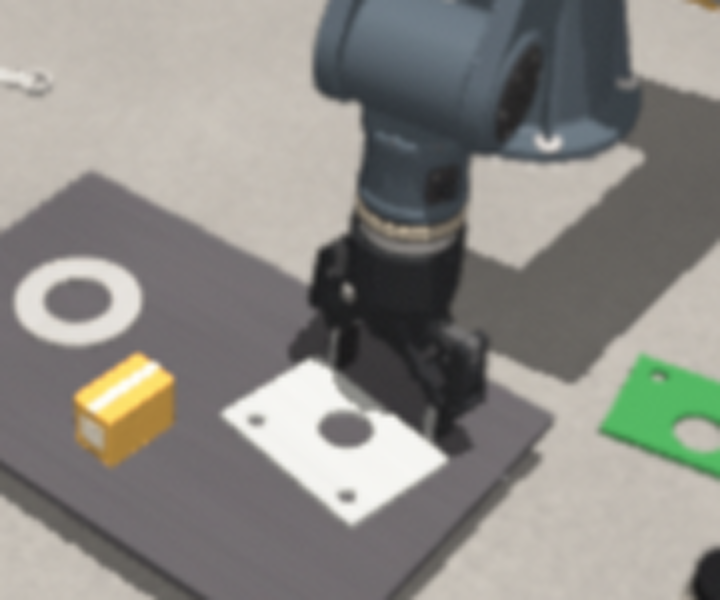

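Contact made: the plate shifted about 2 mm and the half finger width comes out at about 11 mm. Next I'll push along the stand while turning it square.

Emit:
drive_tool(
  deltas=[-0.4,0.06,0,-0.5,-0.85,0.12,0,-1,-1.3,0.19,0,-1.6,-1.75,0.26,0,-2.2,-2.2,0.33,0,-2.8,-2.65,0.4,0,-3.4,-3.1,0.46,0,-4,-3.55,0.53,0,-4.6,-4,0.6,0,-5.2,-4.5,0.67,0,-5.8,-4.95,0.73,0,-6,-4.95,0.73,0,-6],
)

```text
t: 6.4
tcp_pos: [0.4953, 0.1747, 0.0399]
tool_rot: [0.017, 1.0, -0.0, 0.003]
force: [-0.4, -0.0, -0.6]
finger_gap: 0.995
```

```bash
cat > chk.py <<'E'
from meas import *
import sys
s=snap("scene"); save(s,sys.argv[1],(220,160,400,310),4)
st=manip.sense(); p=st["tcp_pos"]*1000;q=st["tool_rot"]
a=np.degrees(2*np.arctan2(q[1],q[0]))-90
U=np.array([.99893,.0462]);V=np.array([-.0462,.99893])
print("tool u,v",p[:2]@U,p[:2]@V,"z",p[2],"yaw-stand",a-92.65,"F",st["force"])
c,P,m=plate(s,(260,205,375,300)); r=rect(P); C=r[0]
b=cv2.boxPoints(((C[0],C[1]),(r[1],r[2]),r[3]))/1000
L=[edge_line(s,b[i],b[(i+1)%4],.057,3) for i in range(4)]
Cc=np.array([inter(L[i],L[(i+1)%4]) for i in range(4)])
print("plate rect",r,"u,v",C@U,C@V,"corners u,v",np.round(np.c_[Cc@U,Cc@V],1).tolist(),"angs",[round(float(np.degrees(np.arctan2(l[1][1],l[1][0]))-2.65+45)%90-45,2) for l in L])
E
python3 chk.py s3.png
```

```text
tool u,v 502.4787895545663 151.67504654449857 z 39.874184770584876 yaw-stand -4.6569347729333685 F [0.00865207 0.58037794 0.38665183]
plate rect (array([538.14819336, 337.02664185]), 224.21527099609375, 92.50251770019531, 2.6707870960235596) u,v 553.1430056457519 311.8035768057251 corners u,v [[439.3, 266.2], [672.5, 265.9], [664.8, 362.9], [440.1, 361.4]] angs [-0.51, -0.06, 4.59, 0.37]
```

View pics/s3.png

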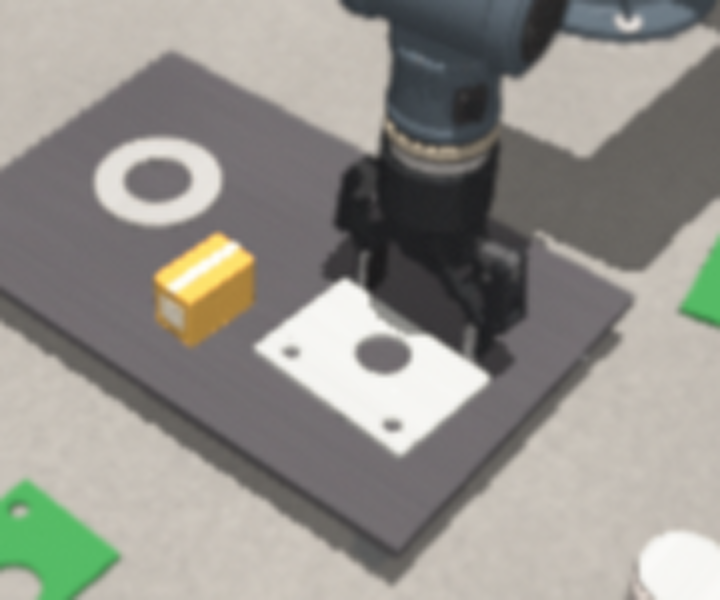

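The plate follows both fingers, is turning square, and is clear of the carton. My plate mask leaked into the table, so I'll tighten it. Next stage.

Emit:
drive_tool(
  deltas=[-0.4,0.02,0,-0.4,-0.85,0.04,0,-0.9,-1.3,0.06,0,-1.4,-1.75,0.08,0,-2,-2.2,0.1,0,-2.6,-2.65,0.12,0,-3.2,-3.1,0.13,0,-3.8,-3.55,0.15,0,-4.3,-4,0.17,0,-4.7,-4.5,0.19,0,-4.7,-5,0.2,0,-4.7,-5,0.2,0,-4.7],
)

```text
t: 7.65
tcp_pos: [0.5466, 0.175, 0.0403]
tool_rot: [-0.023, 1.0, -0.0, 0.004]
force: [-0.6, -0.8, -0.5]
finger_gap: 1.001
```

```bash
sed -i 's/f.min(2)>140/f.min(2)>185/' meas.py; python3 chk.py s4.png
```

```text
tool u,v 553.7660710799526 149.56377528160868 z 40.39434843958273 yaw-stand 0.031874350413772845 F [-0.33094027  0.22946571 -0.24578581]
plate rect (array([602.21765137, 179.9621582 ]), 91.6345443725586, 131.14810180664062, 2.2279398441314697) u,v 609.887530189209 151.9471432006836 corners u,v [[567.5, 86.6], [656.3, 86.1], [656.3, 218.7], [563.0, 218.5]] angs [1.93, -0.3, -0.01, 0.11]
```

View pics/s4.png

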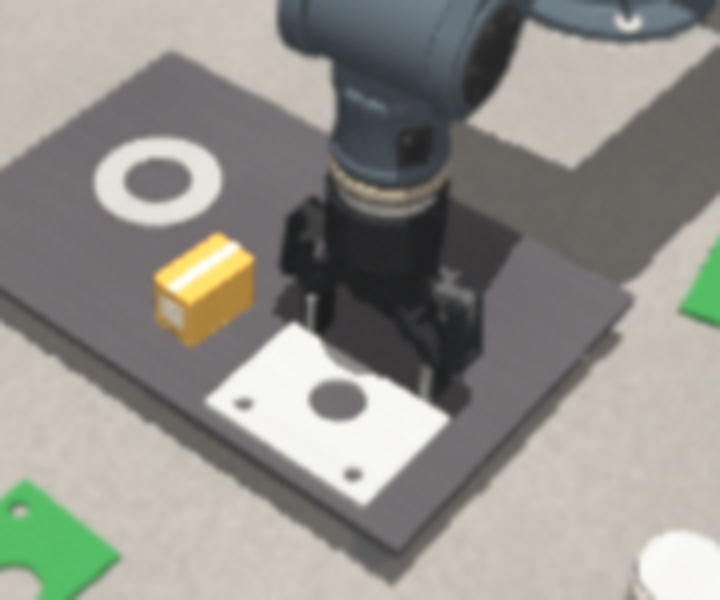

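The plate is square to within about 0.3°, with its front about 9 mm short of the edge. Now the final push, a bit under target, then back off to measure.

Emit:
drive_tool(
  deltas=[-0.4,0,0.08,0,-0.8,0,0.08,0,-1.2,0,0.08,0,-1.6,0,0.08,0,-2,0,0.08,0,-2.4,0,0.08,0,-2.8,0,0.08,0,-3.1,0,0.08,0,-3.4,0,0.08,0,-3.6,0,0.08,0,-3.7,0,0.08,0,-3.7,0,0.08,0],
)

```text
t: 8.9
tcp_pos: [0.5836, 0.1767, 0.0399]
tool_rot: [-0.023, 1.0, -0.0, 0.004]
force: [-0.5, -0.3, -1.6]
finger_gap: 0.997
```

```bash
python3 chk.py s5.png; python3 - <<'E'
from meas import *
s=snap("top"); save(s,"t5.png",(170,160,330,290),4)
E
```

```text
tool u,v 591.1744370513784 149.57570267577051 z 39.98967670781712 yaw-stand 0.02997690961888111 F [-0.00879833 -0.11030934  0.1042114 ]
plate rect (array([639.33123779, 181.47128296]), 91.40480041503906, 131.33419799804688, 2.601362943649292) u,v 647.0311266412353 151.74000550018312 corners u,v [[605.5, 86.0], [691.7, 86.4], [693.6, 218.6], [599.6, 218.6]] angs [2.53, 0.26, -0.81, -0.01]
```

View pics/s5.png

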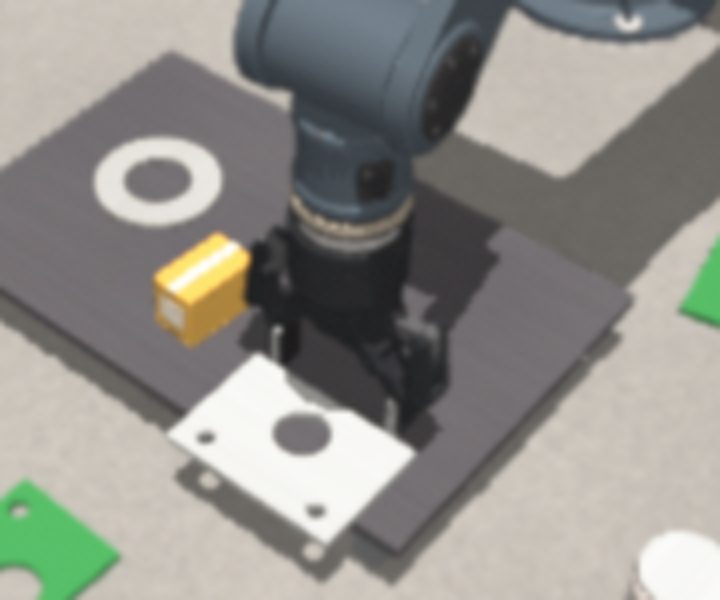

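View pics/t5.png

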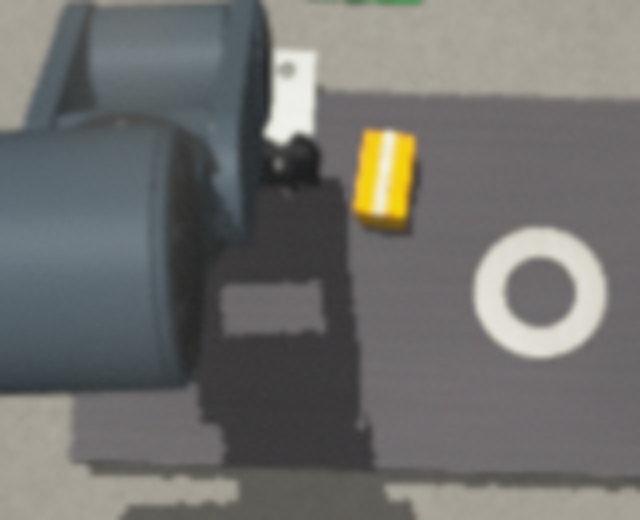

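The plate overhangs, holes hang over the table and the carton is untouched. I'll back off and up to measure with a clear top view.

Emit:
drive_tool(
  deltas=[1,0,0,0,3,0,0,0,3,0,-3,0,4,0,-7,0,7,0,-10,0,10,0,-10,0,14,0,-10,0,16,0,-10,0,16,0,-10,0],
)

```text
t: 9.9
tcp_pos: [0.4182, 0.1692, 0.1388]
tool_rot: [-0.024, 1.0, -0.001, 0.002]
force: [0.9, -0.0, -0.2]
finger_gap: 0.992
```

```bash
cat > fin.py <<'E'
from meas import *
import sys
U=np.array([.99893,.0462]);V=np.array([-.0462,.99893])
for nm in("top","scene"):
    s=snap(nm); save(s,sys.argv[1]+nm+".png",(170,150,330,290) if nm=="top" else (220,160,400,310),4)
    # plate model-free: predicted rect, edges refined
    u0,u1,v0,v1=602,693,84,215
    w=lambda u,v:(u*U+v*V)/1000
    b=[w(u1,v1),w(u1,v0),w(u0,v0),w(u0,v1)]
    for k,i,j in(("front",0,1),("right",1,2),("rear",2,3),("left",3,0)):
        l=edge_line(s,b[i],b[j],.057,4)
        print(nm,k,"u,v",np.round([l[0]@U,l[0]@V],1),"ang rel",round(float(np.degrees(np.arctan2(l[1][1],l[1][0]))-2.65+45)%90-45,2),"res",round(float(l[2]),2))
    for a,bb in((w(664.7,240),w(664.7,222)),(w(664.7,40),w(664.7,-160))):
        l=edge_line(s,a,bb,.05,4); print(nm,"far edge u",[np.round(l[0]@U,1)],"at v",l[0]@V,"ang",round(float(np.degrees(np.arctan2(l[1][1],l[1][0]))-2.65+45)%90-45,2),l[2])
    a,bb=w(384.7,-20),w(384.7,-150); l=edge_line(s,a,bb,.05,4); print(nm,"near u",l[0]@U,l[2])
E
python3 fin.py f1
```

```text
top front u,v [693.6 162. ] ang rel 1.24 res 0.5
top right u,v [647.6  85.2] ang rel -0.77 res 0.57
top rear u,v [600.4 180.7] ang rel 1.19 res 0.4
top left u,v [663.4 216.9] ang rel -1.0 res 0.44
top far edge u [np.float64(663.5)] at v 230.80844910491942 ang 5.8 0.6495451179405243
top far edge u [np.float64(663.9)] at v -61.58182122022628 ang 0.02 0.7615824724067165
top near u 375.3045035845947 0.33636330387284646
scene front u,v [692.7 151.9] ang rel -0.65 res 0.59
scene right u,v [649.   86.3] ang rel 0.1 res 0.64
scene rear u,v [600.6 154.4] ang rel 0.26 res 0.54
scene left u,v [643.9 218.3] ang rel 0.03 res 0.59
scene far edge u [np.float64(663.9)] at v 230.94445456481932 ang 0.24 0.591756255390836
scene far edge u [np.float64(663.8)] at v -70.23630012088776 ang -0.02 0.7175050104058232
scene near u 385.86027449554445 0.9566946987778233
```

View pics/f1top.png

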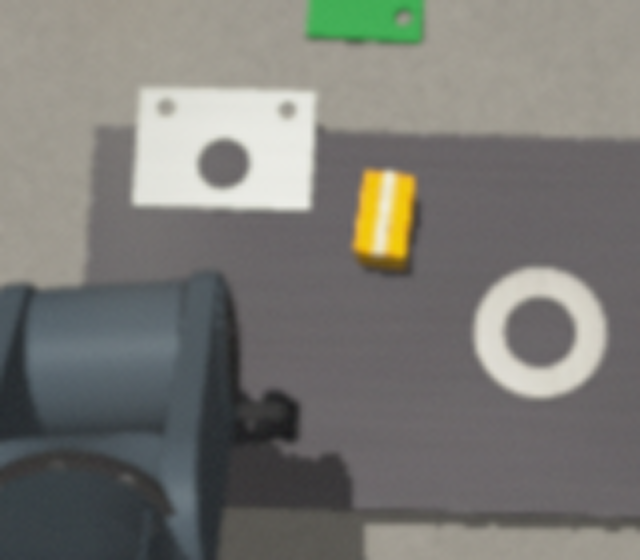

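```bash
cat > holes.py <<'E'
from meas import *
U=np.array([.99893,.0462]);V=np.array([-.0462,.99893])
for nm,box in(("top",(200,168,252,205)),("scene",(258,244,326,300))):
    s=snap(nm); f=s["frame"][box[1]:box[3],box[0]:box[2]]
    g=cv2.resize(cv2.cvtColor(f,cv2.COLOR_RGB2GRAY),None,fx=8,fy=8,interpolation=cv2.INTER_CUBIC)
    m=(g>180).astype(np.uint8)*255
    cs,h=cv2.findContours(m,cv2.RETR_CCOMP,cv2.CHAIN_APPROX_NONE)
    k=max(range(len(cs)),key=lambda i:cv2.contourArea(cs[i]) if h[0][i][3]<0 else 0)
    out=lambda c:((c.reshape(-1,2)+.5)/8-.5+[box[0],box[1]])
    P=onplane(s,out(cs[k]),.057)[:,:2]*1000; r=rect(P/1000); print(nm,"rect",r,"u,v",r[0]@U,r[0]@V)
    hs=[c for i,c in enumerate(cs) if h[0][i][3]==k and cv2.contourArea(c)>200]
    hs=sorted(hs,key=cv2.contourArea)
    H=[]
    for c in hs:
        M=cv2.moments(c); q=(np.array([[M["m10"]/M["m00"],M["m01"]/M["m00"]]])+.5)/8-.5+[box[0],box[1]]
        X=onplane(s,q,.057)[0,:2]*1000; H.append(X); print(" hole u,v",X@U,X@V,cv2.contourArea(c)/64)
    if len(H)==3:
        a=sorted(H[:2],key=lambda x:x@V); d=a[1]-a[0]; print(" sep",np.linalg.norm(d),"yaw rel",np.degrees(np.arctan2(-d@U,d@V)),"front u from bolt holes",(a[0]+a[1])@U/2+15,"from bore",H[2]@U+57)
E
python3 holes.py
```

```text
top rect (array([640.20324707, 181.04037476]), 92.84661865234375, 133.21102905273438, 2.6769168376922607) u,v 647.882294909668 151.26927154022218
 hole u,v 677.7670856207934 106.39219600106861 10.125
 hole u,v 677.4211077597237 196.7805215476903 11.234375
 hole u,v 635.019271713555 151.47097045954106 134.6171875
 sep 90.38918722986314 yaw rel 0.2193090126952325 front u from bolt holes 692.5940966902585 from bore 692.019271713555
scene rect (array([676.9473877 , 178.68966675]), 168.1882781982422, 142.1205291748047, 2.395566463470459) u,v 684.4785165942383 147.22349949310302
 hole u,v 677.8145750128815 108.26138723965953 10.890625
 hole u,v 677.59520432365 197.91848312543624 12.9375
 hole u,v 635.8193356657567 153.2279379703164 127.5859375
 sep 89.65756218444092 yaw rel 0.14018956821459727 front u from bolt holes 692.7048896682658 from bore 692.8193356657567
```

The bolt holes and bore, in both views, put the plate front at u ≈ 692.5 mm and the stand edge at ≈ 664 mm. That is about 28.5 mm of overhang, square to 0.2°. In the top crop the carton and ring are at the same pixels as before. I'll hand in.

```bash
python3 - <<'E'
from h import *
st=manip.sense(); print(st["t"],st["tcp_pos"],st["force"],abs(st["qd"]).max()); print(manip.sign_off())
E
```

```text
10.1 [0.42504322 0.16948913 0.13899018] [ 0.22085726 -0.00775834 -0.47420442] 0.008679507178381311
the job is handed in; nothing more can be done
None
```

I pushed the grey plate along the stand with the two open fingertips, turning it square on the way, until it stuck out past the far edge. I then backed the hand off and handed the job in at about 10 s.

**Last checks:**
- **Overhang:** about 28.5 mm, measured from the holes and bore in both camera views. That is slightly under the 30 mm asked, but I judged it close enough not to nudge again.
- **Squareness:** about 0.2° off, from the line of the bolt holes.
- **Bolt holes:** both hang past the edge, about 7 mm clear of the stand.
- **Other items:** the ring and small carton are at the same pixels as before. I did not re-measure the things on the table, but the arm never came near them.
- **Hand:** about 9 cm above the stand, touching nothing.

**Disagreements:** my edge-line fits for the plate scattered by up to about 1.2° in the top view. In the scene view, the last automatic outline of the plate leaked into the stand or table. I discarded both and relied on the hole measurements, where the two views agreed.

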